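# Unstack the check weights from the balance into their nests

## Task

The balance check is finished: take the stack of four steel check weights off the balance pan and set each one down upright in the round wooden nest whose recess fits it, down on the recess floor. Do not tip or drop any weight.

Things in the scene. Friction and masses are not known exactly. Their poses are not given: they have to be found in the camera images.
- pan (a point): Centre of the top face of the balance's round metal pan (104 mm across, 58 mm above the worktop). The balance is a low white bench balance, about 170 x 144 mm, fixed to the worktop; its axes: z up, -x towards its dark display. At the start the four weights stand on the pan in one stack, the largest at the bottom, each smaller one on the next, roughly centred (a few mm off one another).
- w66_center (a point): Centre of the largest check weight: a plain upright steel cylinder 66 mm across and 30 mm high, about 600 g; the point lies half-way up (15 mm above its underside), z along its axis, up. It stands on the pan.
- w52_center (a point): Centre of the second largest check weight: a plain upright steel cylinder 52 mm across and 30 mm high, about 400 g; the point lies half-way up (15 mm above its underside), z along its axis, up. It stands on the next larger weight.
- w38_center (a point): Centre of the second smallest check weight: a plain upright steel cylinder 38 mm across and 30 mm high, about 200 g; the point lies half-way up (15 mm above its underside), z along its axis, up. It stands on the next larger weight.
- w24_center (a point): Centre of the smallest check weight: a plain upright steel cylinder 24 mm across and 30 mm high, about 100 g; the point lies half-way up (15 mm above its underside), z along its axis, up. It stands on the next larger weight.
- nest66_seat (a point): Centre of the recess floor of the largest nest, the one for the 66 mm weight: a fixed low round wooden dish, 96 mm across and 13 mm high, with a round recess 76 mm across and 5 mm deep (floor 8 mm above the worktop, wall 10 mm thick); z up.
- nest52_seat (a point): Centre of the recess floor of the second largest nest, the one for the 52 mm weight: a fixed low round wooden dish, 82 mm across and 13 mm high, with a round recess 62 mm across and 5 mm deep (floor 8 mm above the worktop, wall 10 mm thick); z up.
- nest38_seat (a point): Centre of the recess floor of the second smallest nest, the one for the 38 mm weight: a fixed low round wooden dish, 68 mm across and 13 mm high, with a round recess 48 mm across and 5 mm deep (floor 8 mm above the worktop, wall 10 mm thick); z up.
- nest24_seat (a point): Centre of the recess floor of the smallest nest, the one for the 24 mm weight: a fixed low round wooden dish, 54 mm across and 13 mm high, with a round recess 34 mm across and 5 mm deep (floor 8 mm above the worktop, wall 10 mm thick); z up.
There are look-alikes about, which are no part of the job. Leave any blue or orange look-alike of the part that bears w52_center alone.

How it is judged:
At the end, for the whole second after the job is handed in: Each of the four weights stands upright (within 0.08 rad) and at rest in the nest of its own size, within 9 mm of the recess centre and on its floor (centre less than 18 mm above the floor) (horizontal distance between w66_center and nest66_seat below 0.009 m and z of w66_center in the frame of nest66_seat below 0.018 m and angle between each of w66_center, w52_center, w38_center, w24_center's own z axis and vertical below 0.08 rad and linear speed of each of w66, w52, w38, w24 below 0.02 m/s and horizontal distance between w52_center and nest52_seat below 0.009 m and z of w52_center in the frame of nest52_seat below 0.018 m and horizontal distance between w38_center and nest38_seat below 0.009 m and z of w38_center in the frame of nest38_seat below 0.018 m and horizontal distance between w24_center and nest24_seat below 0.009 m and z of w24_center in the frame of nest24_seat below 0.018 m); the robot touches nothing.
It fails at once if a weight is tipped (more than 0.5 rad from upright) (angle between any of w66_center, w52_center, w38_center, w24_center's own z axis and vertical above 0.5 rad).
It fails at once if a weight is dropped: it moves faster than 0.6 m/s (a free fall of about 20 mm) without being held ((linear speed of w66 above 0.6 m/s and contact force between w66 and the fingers below 0.1 N) or (linear speed of w52 above 0.6 m/s and contact force between w52 and the fingers below 0.1 N) or (linear speed of w38 above 0.6 m/s and contact force between w38 and the fingers below 0.1 N) or (linear speed of w24 above 0.6 m/s and contact force between w24 and the fingers below 0.1 N)).
It also fails if it takes over 141 s, if anything falls off the work surface, if the arm or the gripper's body presses on something with over 40 N, if the wrist force passes 120 N, or if a joint passes its speed limit or range.

## Robot

A 6-joint arm with a two-finger parallel gripper is mounted at the origin on a cart in front of the work surface, level with it; the furniture and walls round the work are solid. World frame = base frame: x ahead of the robot, y to its left, z up, the work surface at z = 0. Lengths are in m, angles in rad, forces in N, time in s.
With the tool pointing down it reaches from about 0.325 to 0.775 m from the base axis. Payload 5.5 kg.
Tool frame: the origin (TCP) lies where the fingers leave the gripper's body, on its centre line; the fingertips stand 73 mm ahead of it and the grasp point (between the pads) lies 54 mm ahead of it; z points along the fingers, y is the direction in which the jaws open and shut (so a half turn about z gives the same grasp; the last joint's range is limited). The gripper opens to 85 mm and grips with 20 to 120 N. Pads are 22 mm wide; open, the fingers measure 114 mm over their backs; the gripper's body (76 mm by 85 mm) begins 54 mm behind the grasp point. The pads swing forward as they close: fully open they stand 13 mm farther back than shut.
Start: joints at [1.062, 0.091, 1.231, -0, 1.82, -0.057], TCP at [0.262, 0.54, 0.304] pointing down, gripper open.
Joint ranges: [-2.87, 2.87], [-0.86, 2.18], [0.17, 2.46], [-1.51, 4.65], [0.06, 2.69], [-2.65, 2.65]. Speed limits (rad/s): [2.57, 2.57, 3.01, 3.14, 3.14, 3.14].

## Interface

Orientations are given as [roll, pitch, yaw] about the fixed x, y, z axes, in that order (R = Rz(yaw) Ry(pitch) Rx(roll)).
In Python, from rig import r, viewer gives the robot as it stands.
- The arm moves only by the shell command python3 -m inch 'ROWS' [FORCE]. ROWS is JSON, a list of rows, each a list of 5 numbers: the shift along the tool's x, y, z in m, then the turn about the tool's z in rad, then the closure, from 0 (fully open) to 1 (shut). In form: [[tx, ty, tz, roll, jaw], ...]. A call has 1 to 12 rows; each row shifts and turns the commanded pose from where the row before left it, along the tool's axes as they then stand; what a row does not reach is not made up. A row lasts 1/12 s, in which the tool goes at most 41.7 mm and 7.16 degrees, less where a joint would pass 70% of its speed; a pose out of reach is approached as far as the arm can. A call is refused whole if a number of a shift passes 0.0417 or a number of a turn 0.125, either way. A call with a gripper value outside its range is refused whole. The fingers move at their own pace and stop on an object; FORCE is the grip in N (left out, the last holds). Time passes only in rows, so rows that do not move let the fingers close. It gives the time, the measured TCP pose, the force and the opening at its end, in the units of the state.
- r.state(): the state, without advancing time (a new reading comes with each control period).
- viewer.snapshot(name): name is "side" or "top"; returns a dict with "image" (384x512x3 uint8, red, green, blue), "intrinsics" (3x3 intrinsics, pixels), "extrinsics" (4x4, takes a point from world to camera coordinates). Camera axes: x right, y down, z forward; pixel columns grow to the right and rows downward; lengths in m; the calibration is good to about 2 mm. A picture is of the moment at which its call begins. There is no depth.
- r.hand_in(): hands the job in, once; it reports no verdict.
The state is a dict: "time_s": time; "qpos": joint angles; "qvel": joint speeds; "joint_torque": joint torques, N m; "tool_pos": TCP position; "tool_rot": TCP orientation; "ft_force": force on the tool from outside, world axes, zero at the start; "moment": the same for the moment, N m; "opening": opening from 0.0 (shut) to 1.0 (fully open).
Only numpy, scipy, OpenCV 4.12 (cv2) and the standard library are available. Lean on these libraries where they do the work, as an engineer would, in place of code of your own. Each camera call takes 0.05 s, during which the arm holds its last target.

## Working session

There is one attempt and no reset: what is moved stays moved. The work goes in short steps, Python scripts to look and compute and a shell command to move; the robot and the scene stay as the last step left them, time stands still between calls to the robot, and variables do not carry over. Pictures are saved under pics/ and viewed, and the job is handed in when it is done.

```bash
mkdir -p pics; ls
python3 - <<'E'
from rig import r, viewer
import cv2, numpy as np
np.set_printoptions(precision=4,suppress=True)
for n in ("side","top"):
    s=viewer.snapshot(n); cv2.imwrite(f"pics/{n}0.png",cv2.cvtColor(s["image"],cv2.COLOR_RGB2BGR)); print(n,s["intrinsics"],s["extrinsics"])
print(r.state())
E
```

```text
pics
side [[432.8439   0.     252.4957]
 [  0.     432.8439 187.2002]
 [  0.       0.       1.    ]] [[-0.8212 -0.5703 -0.02    0.4232]
 [-0.2147  0.3412 -0.9151  0.2203]
 [ 0.5288 -0.7472 -0.4027  1.2103]
 [ 0.      0.      0.      1.    ]]
top [[448.2762   0.     255.0705]
 [  0.     448.2762 192.2941]
 [  0.       0.       1.    ]] [[-0.0258 -0.9997  0.0015  0.0114]
 [-0.9959  0.0255 -0.0872  0.5388]
 [ 0.0871 -0.0038 -0.9962  1.549 ]
 [ 0.      0.      0.      1.    ]]
{'time_s': 0.1, 'qpos': array([ 1.0623,  0.0918,  1.2318, -0.    ,  1.8198, -0.0567]), 'qvel': array([-0.0008, -0.002 , -0.0018, -0.0012,  0.0012, -0.0007]), 'joint_torque': array([  0.0025, -46.0214, -41.9222,  -0.0001,   0.0105,  -0.    ]), 'tool_pos': array([0.2619, 0.5397, 0.3029]), 'tool_rot': array([-3.1398, -0.0001,  2.6898]), 'ft_force': array([-0.3455,  0.5063,  0.4906]), 'moment': array([ 0.013 , -0.0465, -0.0178]), 'opening': 0.999808155075224}
```

View pics/side0.png

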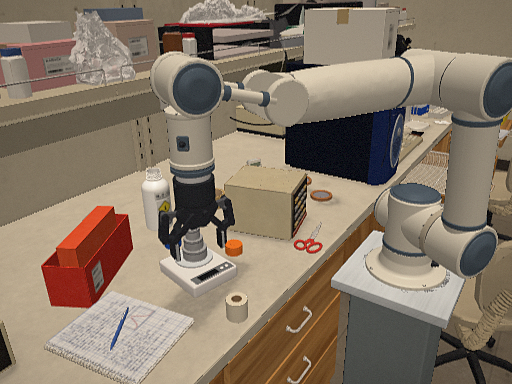

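View pics/top0.png

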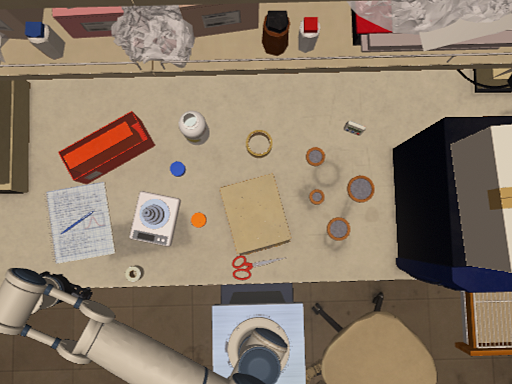

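Run:
```python
import cv2
t=cv2.imread("pics/top0.png")
a=cv2.resize(t[135:255,290:390],None,fx=5,fy=5,interpolation=cv2.INTER_CUBIC)
cv2.imwrite("pics/nests.png",a)
b=cv2.resize(t[150:250,120:220],None,fx=5,fy=5,interpolation=cv2.INTER_CUBIC)
cv2.imwrite("pics/bal.png",b)
s=cv2.imread("pics/side0.png")
cv2.imwrite("pics/bals.png",cv2.resize(s[160:330,140:340],None,fx=4,fy=3.5,interpolation=cv2.INTER_CUBIC))
```

```text
(no output)
```

View pics/nests.png

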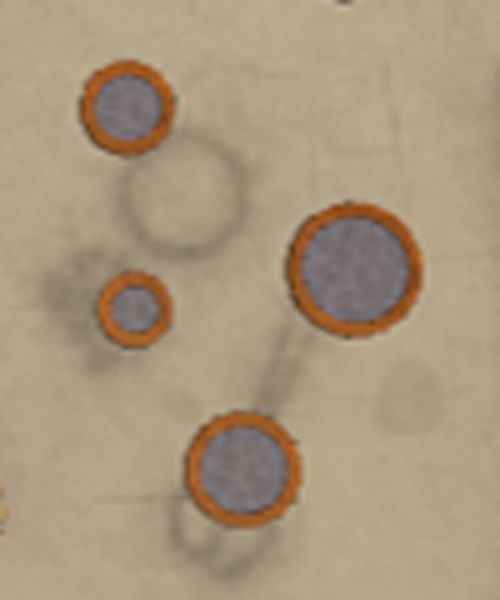

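View pics/bal.png

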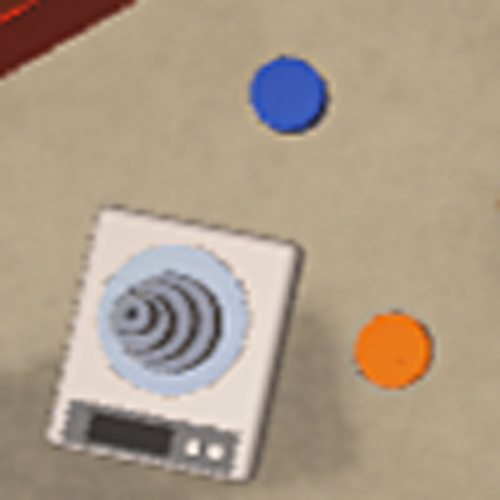

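View pics/bals.png

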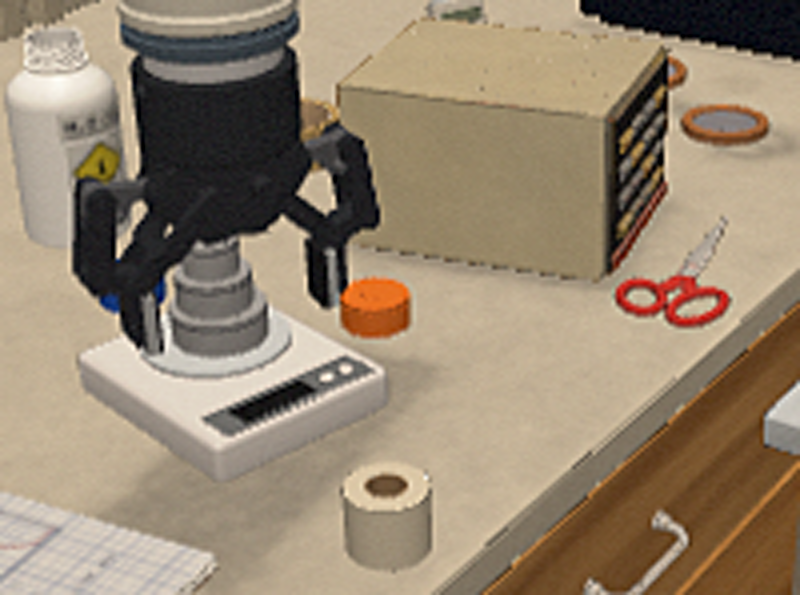

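```bash
cat > h.py <<'E'
import cv2, numpy as np
from rig import r, viewer
np.set_printoptions(precision=4,suppress=True)
def snap(n,name=None):
    s=viewer.snapshot(n); im=cv2.cvtColor(s["image"],cv2.COLOR_RGB2BGR)
    if name: cv2.imwrite(f"pics/{name}.png",im)
    return im,s["intrinsics"],s["extrinsics"]
def ray(K,E,uv):
    R,t=E[:3,:3],E[:3,3]; c=-R.T@t
    d=R.T@np.linalg.solve(K,np.array([uv[0],uv[1],1.0])); return c,d
def onz(K,E,uv,z):
    c,d=ray(K,E,uv); return c+d*(z-c[2])/d[2]
def proj(K,E,p):
    q=K@(E[:3,:3]@np.asarray(p)+E[:3,3]); return q[:2]/q[2]
def crop(im,u,v,w,h,f,name):
    c=cv2.resize(im[v:v+h,u:u+w],None,fx=f,fy=f,interpolation=cv2.INTER_CUBIC); cv2.imwrite(f"pics/{name}.png",c)
def st():
    s=r.state(); print("t",round(s["time_s"],2),"pos",s["tool_pos"],"rot",s["tool_rot"],"F",s["ft_force"],"open",round(s["opening"],3)); return s
E
python3 - <<'E'
from h import *
im,K,E=snap("top")
hsv=cv2.cvtColor(im,cv2.COLOR_BGR2HSV)
m=cv2.inRange(hsv,(5,130,90),(20,255,255))
cs,hi=cv2.findContours(m,cv2.RETR_CCOMP,cv2.CHAIN_APPROX_NONE)
for c,h in zip(cs,hi[0]):
    if len(c)<14: continue
    (u,v),(a,b),_=cv2.fitEllipse(c)
    p=onz(K,E,(u,v),0.013)
    # px scale
    q=onz(K,E,(u+1,v),0.013); sc=np.linalg.norm(q-p)
    print("hole" if h[3]>=0 else "outer",round(u,2),round(v,2),"xy",p[:2],"d mm",a*sc*1e3,b*sc*1e3)
for z in (0,0.1,0.13):
  print("cab",z,[onz(K,E,x,z)[:2].round(3) for x in ((220,187),(270,175),(291,240),(240,254))])
# saturation/gray crop stats around stack
m=cv2.inRange(hsv,(100,25,150),(120,120,255)); crop(m,120,180,70,70,8,"panmask")
crop(im,130,190,50,45,12,"stack")
E
```

```text
outer 490.37 352.49 xy [-0.0318 -0.7945] d mm 17.452394029810463 174.63086869936757
outer 472.55 320.36 xy [ 0.0775 -0.7407] d mm 9.116332673599459 229.18207694036113
outer 338.08 228.49 xy [ 0.4049 -0.2903] d mm 76.94988272667001 78.49054088587938
hole 338.24 228.54 xy [ 0.4047 -0.2909] d mm 65.48130574480382 65.96724000110319
outer 198.11 219.73 xy [0.4482 0.1999] d mm 49.86562550586478 51.311311656682065
outer 316.26 196.34 xy [ 0.5199 -0.2181] d mm 49.44185290578753 50.3292463571537
hole 316.5 196.37 xy [ 0.5198 -0.2189] d mm 37.17049476055422 38.44613732100131
outer 505.81 196.68 xy [ 0.5016 -0.8873] d mm 43.02148882041236 81.05096846990165
outer 360.32 188.49 xy [ 0.5437 -0.3748] d mm 90.55803755718583 92.45740187669635
hole 360.54 188.29 xy [ 0.5445 -0.3757] d mm 77.36256492480537 80.83471735841104
outer 254.87 153.15 xy [ 0.6796 -0.0054] d mm 10.51681804135262 49.051895607026935
outer 315.02 156.06 xy [ 0.6637 -0.2191] d mm 63.02831604866256 64.21906922538021
hole 315.02 156.08 xy [ 0.6636 -0.2191] d mm 50.51316267615516 51.18324093123799
outer 267.09 149.76 xy [ 0.6907 -0.0492] d mm 12.322184539607248 36.73306208637219
outer 249.88 141.9 xy [0.7206 0.0113] d mm 23.543105527083632 46.3254464949096
outer 258.02 134.35 xy [ 0.7472 -0.0184] d mm 27.596786714664432 59.15254086678532
outer 102.47 147.66 xy [0.7132 0.5365] d mm 99.24410860812948 311.31539947717965
outer 278.25 9.54 xy [ 1.2093 -0.1047] d mm 127.05999589837356 186.45702604938754
cab 0 [array([0.563, 0.122]), array([ 0.602, -0.058]), array([ 0.369, -0.125]), array([0.324, 0.056])]
cab 0.1 [array([0.553, 0.114]), array([ 0.589, -0.054]), array([ 0.371, -0.117]), array([0.329, 0.053])]
cab 0.13 [array([0.55 , 0.112]), array([ 0.585, -0.053]), array([ 0.371, -0.114]), array([0.331, 0.052])]
```

View pics/stack.png

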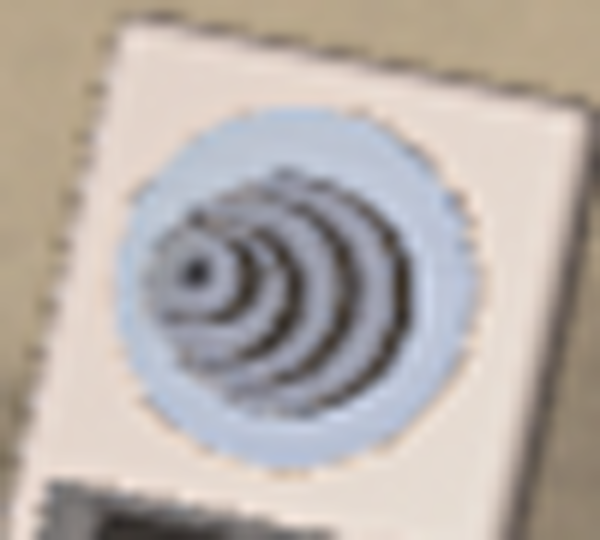

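```bash
python3 -m inch '[[0,0,-0.02,0.124,0],[0,0,-0.02,0.124,0],[0,0,0,0.124,0],[0,0,0,0.124,0],[0,0,0,0.124,0],[0,0,0,0.124,0],[0,0,0,0.125,0],[0,0,0,0.125,0],[0,0,0,0.125,0],[0,0,0,0,0]]' 40
python3 - <<'E'
from h import *
st()
im,K,E=snap("top")
u=(197+.5)/12-.5+130;v=(270+.5)/12-.5+190
print("w24",onz(K,E,(u,v),0.178))
s,K2,E2=snap("side"); crop(s,140,160,140,150,4,"s1")
print(proj(K2,E2,onz(K,E,(u,v),0.178)))
E
```

```text
time_s: 0.98
tool_pos: [0.2619, 0.5398, 0.3434]
tool_rot: [-3.141, 0.001, 1.566]
ft_force: [0.4, -0.3, -0.0]
opening: 1.003
t 0.98 pos [0.2619 0.5398 0.3434] rot [-3.1412  0.0007  1.5663] F [ 0.4304 -0.3345 -0.0147] open 1.003
w24 [0.4718 0.3432 0.178 ]
[189.9471 215.1973]
```

View pics/s1.png

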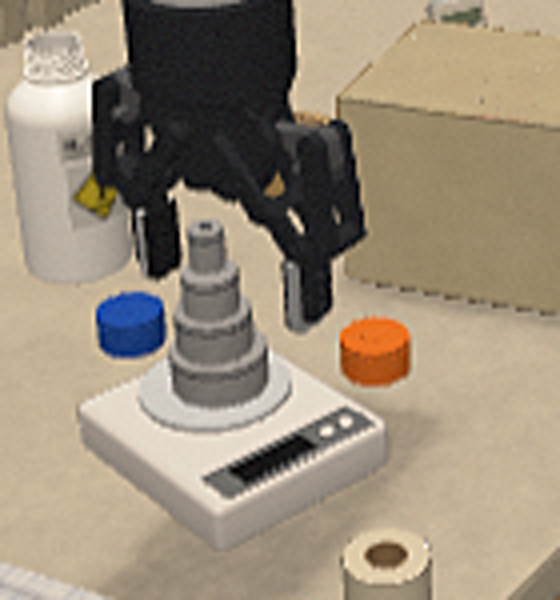

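```bash
python3 -m inch '[[-0.022,0.0231,0,0,0],[-0.022,0.0231,0,0,0],[-0.022,0.0231,0,0,0],[-0.022,0.0231,0,0,0],[-0.022,0.0231,0,0,0],[-0.022,0.0231,0,0,0],[-0.022,0.0231,0,0,0],[-0.022,0.0231,0,0,0],[-0.022,0.0231,0,0,0],[0,0,0.02,-0.0045,0],[0,0,0.02,0,0],[0,0,0,0,0]]'
python3 - <<'E'
from h import *
st()
s,K2,E2=snap("side"); crop(s,140,160,140,150,4,"s2")
s,K2,E2=snap("top","t2")
E
```

```text
time_s: 2.08
tool_pos: [0.4697, 0.3407, 0.299]
tool_rot: [-3.135, 0.004, 1.577]
ft_force: [-0.4, 0.1, -1.2]
opening: 0.998
t 2.08 pos [0.4697 0.3407 0.299 ] rot [-3.1355  0.0038  1.5772] F [-0.4035  0.0702 -1.2469] open 0.998
```

View pics/s2.png

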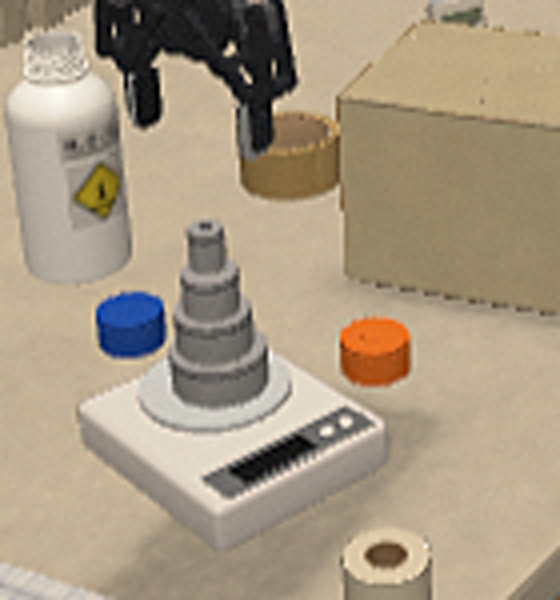

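View pics/t2.png

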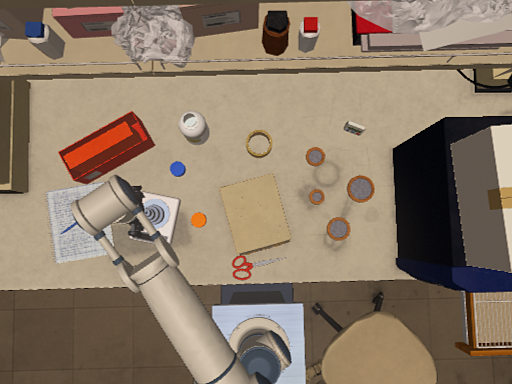

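```bash
python3 -m inch '[[0,0,0.015,0,0],[0,0,0.015,0,0],[0,0,0.015,0,0],[0,0,0.012,0,0],[0,0,0.008,0,0],[0,0,0.004,0,0],[0,0,0,0,0],[0,0,0,0,0]]'
python3 - <<'E'
from h import *
st()
s,K2,E2=snap("side"); crop(s,140,160,140,150,4,"s3")
E
```

```text
time_s: 2.85
tool_pos: [0.47, 0.342, 0.2357]
tool_rot: [3.141, -0.0, 1.576]
ft_force: [-0.1, -0.3, 1.1]
opening: 1.004
t 2.85 pos [0.47   0.342  0.2357] rot [ 3.1408 -0.0005  1.5757] F [-0.0715 -0.2775  1.0972] open 1.004
```

View pics/s3.png

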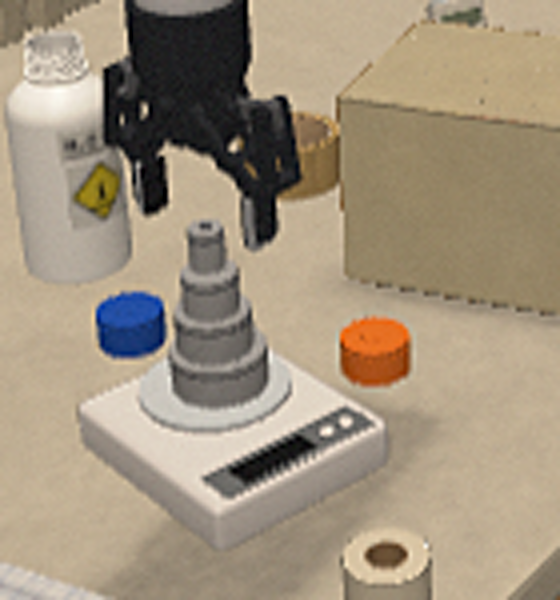

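```bash
python3 -m inch '[[0,0,0.004,0,0],[0,0,0.0,0,0.4],[0,0,0,0,0.6],[0,0,0,0,0.7],[0,0,0,0,0.8],[0,0,0,0,0.9],[0,0,0,0,1],[0,0,0,0,1],[0,0,0,0,1],[0,0,0,0,1],[0,0,0,0,1],[0,0,0,0,1]]' 50
python3 - <<'E'
from h import *
st()
s,K2,E2=snap("side"); crop(s,140,160,140,150,4,"s4")
E
```

```text
time_s: 3.9
tool_pos: [0.4699, 0.3419, 0.2313]
tool_rot: [3.141, -0.0, 1.575]
ft_force: [0.4, -0.1, 3.0]
opening: 0.261
t 3.9 pos [0.4699 0.3419 0.2313] rot [ 3.141  -0.0003  1.5753] F [ 0.4073 -0.1447  2.9703] open 0.261
```

View pics/s4.png

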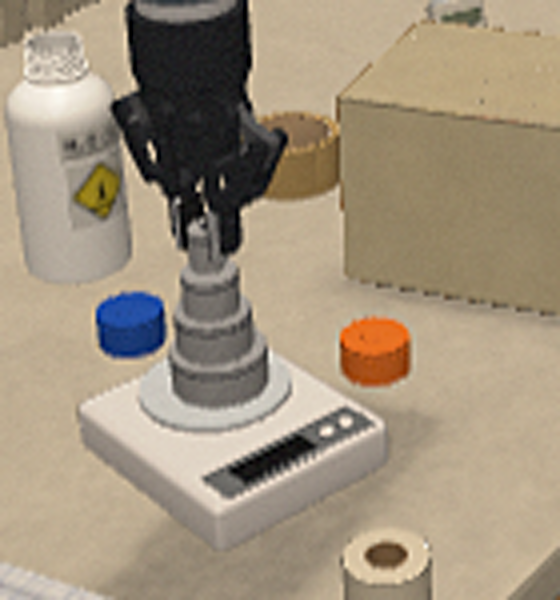

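```bash
python3 -m inch '[[0,0,-0.005,0,1],[0,0,-0.01,0,1],[0,0,-0.02,0,1],[0,0,-0.025,0,1],[0,0,-0.025,0,1],[0,0,-0.018,0,1],[-0.01,0,-0.005,0.0045,1],[-0.02,0.005,0,0,1],[-0.03,0.005,0,0,1],[-0.03,0.005,0,0,1],[-0.03,0.005,0,0,1],[-0.03,0.005,0,0,1]]' && python3 -m inch '[[-0.035,0.005,0,0,1],[-0.035,0.005,0,0,1],[-0.035,0.005,0,0,1],[-0.035,0.005,0,0,1],[-0.035,0.004,0,0,1],[-0.035,0,0,0,1],[-0.035,0,0,0,1],[-0.035,0,0,0,1],[-0.035,0,0,0,1],[-0.03,0,0,0,1],[-0.02,0,0,0,1],[-0.01,0,0,0,1]]'
python3 - <<'E'
from h import *
st()
s,K2,E2=snap("side"); crop(s,140,100,200,150,4,"s5")
s,K2,E2=snap("top","t5")
E
```

```text
time_s: 4.95
tool_pos: [0.4946, 0.1899, 0.3379]
tool_rot: [-3.14, 0.001, 1.571]
ft_force: [-0.0, -0.3, -0.8]
opening: 0.257
time_s: 5.95
tool_pos: [0.5179, -0.1862, 0.3376]
tool_rot: [-3.139, 0.0, 1.567]
ft_force: [0.1, -0.3, -2.7]
opening: 0.257
t 5.95 pos [ 0.5179 -0.1862  0.3376] rot [-3.1392  0.      1.5673] F [ 0.0921 -0.252  -2.705 ] open 0.257
```

View pics/s5.png

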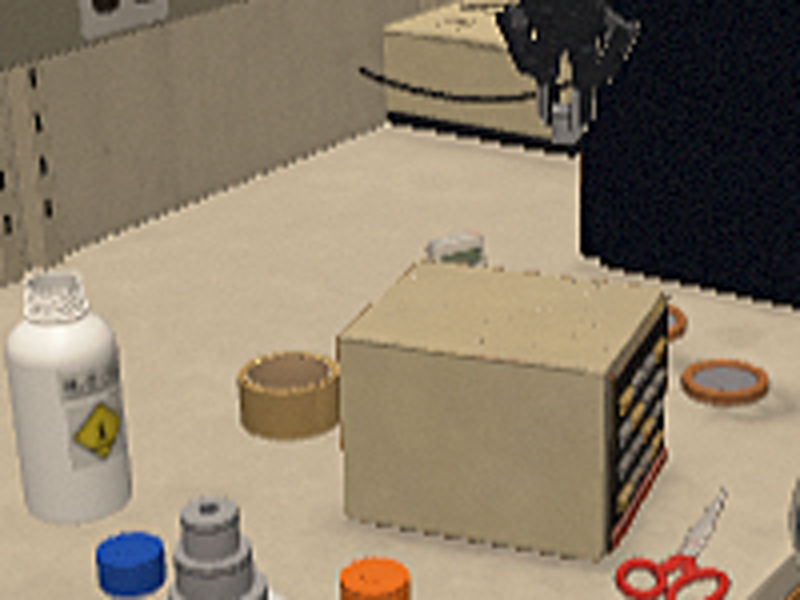

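View pics/t5.png

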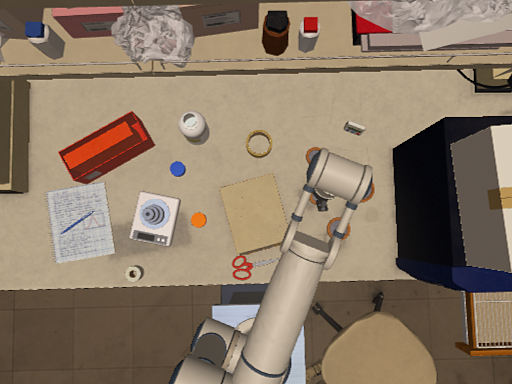

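```bash
python3 -m inch '[[-0.018,0,0.01,0,1],[-0.018,0,0.02,0,1],[0,0,0.03,0.004,1],[0,0,0.03,0,1],[0,0,0.03,0,1],[0,0,0.03,0,1],[0,0,0.03,0,1],[0,0,0.025,0,1],[0,0,0.015,0,1],[0,0,0.01,0,1],[0,0,0,0,1],[0,0,0,0,1]]'
python3 - <<'E'
from h import *
st()
im,K,E=snap("top"); crop(im,130,190,50,45,12,"stack2")
E
```

```text
time_s: 7.05
tool_pos: [0.5191, -0.2183, 0.1093]
tool_rot: [3.142, -0.0, 1.568]
ft_force: [-0.7, -0.4, -1.3]
opening: 0.257
t 7.05 pos [ 0.5191 -0.2183  0.1093] rot [ 3.1415 -0.0002  1.5679] F [-0.6744 -0.4292 -1.2971] open 0.257
```

View pics/stack2.png

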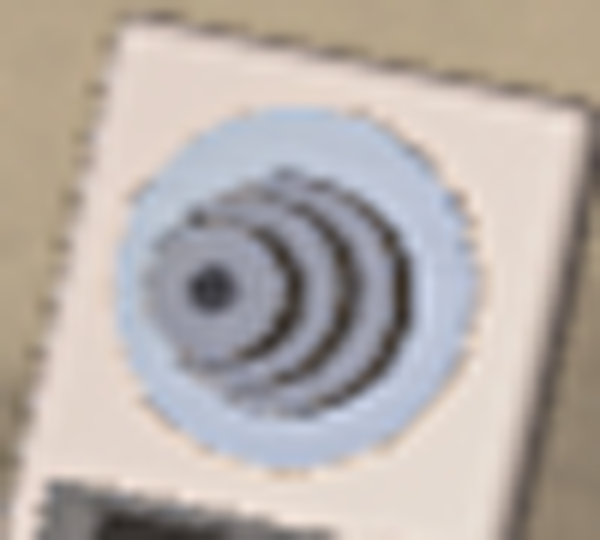

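```bash
python3 -m inch '[[-0.001,0,0.004,0,1],[0,0,0.004,0,1],[0,0,0.003,0,1],[0,0,0.002,0,1],[0,0,0,0,1],[0,0,0,0,1],[0,0,0,0,1]]' && python3 -m inch '[[0,0,0.001,0,1],[0,0,0.001,0,1],[0,0,0.001,0,1],[0,0,0,0,1],[0,0,0,0,1]]';  python3 -c "
from h import *
st()
im,K,E=snap('top')
print(onz(K,E,((211.5)/12-.5+130,(288.5)/12-.5+190),0.148))"
```

```text
time_s: 7.68
tool_pos: [0.5189, -0.2203, 0.096]
tool_rot: [3.141, 0.0, 1.567]
ft_force: [-1.1, -0.7, -1.5]
opening: 0.259
time_s: 8.1
tool_pos: [0.5188, -0.2201, 0.0927]
tool_rot: [-3.141, -0.0, 1.567]
ft_force: [-0.3, 0.1, -1.6]
opening: 0.259
t 8.1 pos [ 0.5188 -0.2201  0.0927] rot [-3.1414 -0.0001  1.5668] F [-0.3495  0.0914 -1.616 ] open 0.259
[0.4683 0.3466 0.148 ]
```

```bash
python3 -m inch '[[0,0,0.001,0,1],[0,0,0.0005,0,1],[0,0,0,0,1],[0,0,0,0,1],[0,0,0,0,1]]'
```

```text
time_s: 8.57
tool_pos: [0.5189, -0.2202, 0.0914]
tool_rot: [-3.142, -0.0, 1.567]
ft_force: [-0.2, -0.3, -2.0]
opening: 0.259
```

```bash
python3 -m inch '[[0,0,0.001,0,1],[0,0,0,0,1],[0,0,0,0,1],[0,0,0,0,1]]'
```

```text
time_s: 8.9
tool_pos: [0.519, -0.2202, 0.0912]
tool_rot: [3.141, 0.0, 1.567]
ft_force: [-3.7, 0.9, 5.2]
opening: 0.26
```

```bash
python3 -m inch '[[0,0,-0.0005,0,0.65],[0,0,0,0,0.65],[0,0,0,0,0.6],[0,0,0,0,0.55],[0,0,0,0,0.5],[0,0,-0.01,0,0.4],[0,0,-0.02,0,0.2],[0,0,-0.03,0,0],[0,0,-0.04,0,0],[0,0,-0.04,0,0],[0,0,-0.04,0,0],[0,0,-0.04,0,0]]' && python3 -m inch '[[0.02,-0.003,-0.03,0,0],[0.04,-0.003,0,0,0],[0.04,-0.003,0,0,0],[0.04,-0.003,0,0,0],[0.04,-0.003,0,0,0],[0.04,-0.003,0,0,0],[0.04,-0.003,0,0,0],[0.04,-0.003,0,0,0],[0.04,-0.003,0,0,0],[0.04,-0.003,0,0,0],[0.04,-0.003,0,0,0],[0.04,-0.003,0,0,0]]'
python3 - <<'E'
from h import *
st()
im,K,E=snap("top","t6"); crop(im,290,135,100,110,5,"n6")
E
```

```text
time_s: 9.9
tool_pos: [0.5184, -0.22, 0.3138]
tool_rot: [3.141, 0.0, 1.567]
ft_force: [1.9, 0.2, 0.1]
opening: 1.002
time_s: 10.9
tool_pos: [0.4839, 0.2419, 0.342]
tool_rot: [3.14, -0.0, 1.567]
ft_force: [0.4, 0.2, -0.6]
opening: 0.997
t 10.9 pos [0.4839 0.2419 0.342 ] rot [ 3.1403 -0.0005  1.5669] F [ 0.4432  0.2056 -0.5857] open 0.997
```

View pics/n6.png

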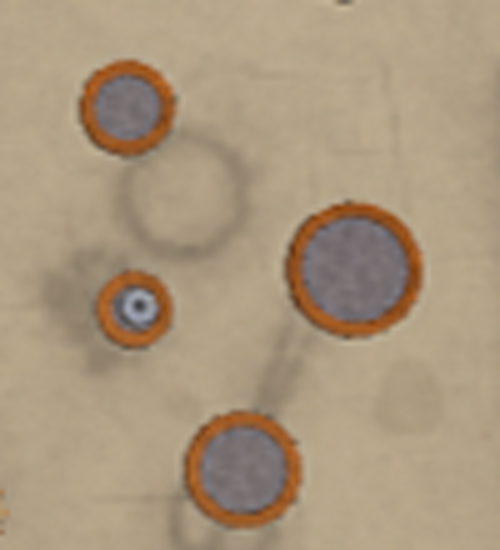

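Run:
```python
from h import *
im,K,E=snap("top"); 
print(onz(K,E,(317.4,195.8),0.038))
s=im[185:207,306:328]; g=cv2.cvtColor(s,cv2.COLOR_BGR2GRAY); print(g[6:16,6:17])
```

```text
[ 0.5198 -0.2186  0.038 ]
[[106 116 108 101 104 106 100  99  99 108 138]
 [114 116 105  87  84  94  94  91  94 100 109]
 [111 102 106 112 130 154 147 112  84  98  99]
 [106 102 104 135 162 151 154 166 143  93 100]
 [101  92  99 150 136  81  95 142 143 103  95]
 [115  90 110 164 133  74  82 133 154 116  88]
 [112  96 102 153 153 129 127 151 147 100  90]
 [119 110  80 107 155 158 155 158 125  74  95]
 [112 111 101  83 103 129 120 101  89  89 101]
 [116 103 104 115  97  97 110 108 101 108 104]]
```

```bash
python3 -m inch '[[0.03,-0.004,0,0,0],[0.03,-0.004,0,0,0],[0.025,-0.004,0,-0.004,0],[0.015,-0.004,0.01,0,0],[0.004,0,0.02,0,0],[0,0,0.03,0,0],[0,0,0.03,0,0],[0,0,0.02,0,0],[0,0,0.01,0,0],[0,0,0,0,0],[0,0,0,0,0]]'
python3 - <<'E'
from h import *
st()
s,K2,E2=snap("side"); crop(s,140,160,140,150,4,"s7")
E
```

```text
time_s: 11.92
tool_pos: [0.4693, 0.3437, 0.2219]
tool_rot: [3.141, -0.0, 1.57]
ft_force: [1.0, 1.1, 0.4]
opening: 1.003
t 11.92 pos [0.4693 0.3437 0.2219] rot [ 3.141  -0.0002  1.5704] F [0.9666 1.0557 0.4256] open 1.003
```

View pics/s7.png

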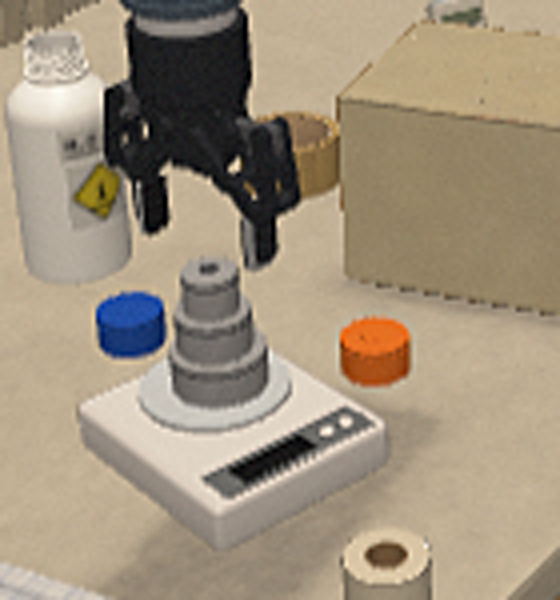

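```bash
python3 -m inch '[[0.0015,-0.002,0.01,0,0],[0,0,0.008,0,0],[0,0,0.004,0,0],[0,0,0.0,0,0.3],[0,0,0,0,0.4],[0,0,0,0,0.6],[0,0,0,0,0.8],[0,0,0,0,1],[0,0,0,0,1],[0,0,0,0,1],[0,0,0,0,1],[0,0,0,0,1]]' 60
python3 - <<'E'
from h import *
st()
s,K2,E2=snap("side"); crop(s,140,160,140,150,4,"s8")
E
```

```text
time_s: 12.97
tool_pos: [0.4674, 0.3457, 0.1997]
tool_rot: [3.14, -0.001, 1.571]
ft_force: [0.2, 0.1, 4.7]
opening: 0.427
t 12.97 pos [0.4674 0.3457 0.1997] rot [ 3.1403 -0.0008  1.5708] F [0.1507 0.098  4.6541] open 0.427
```

View pics/s8.png

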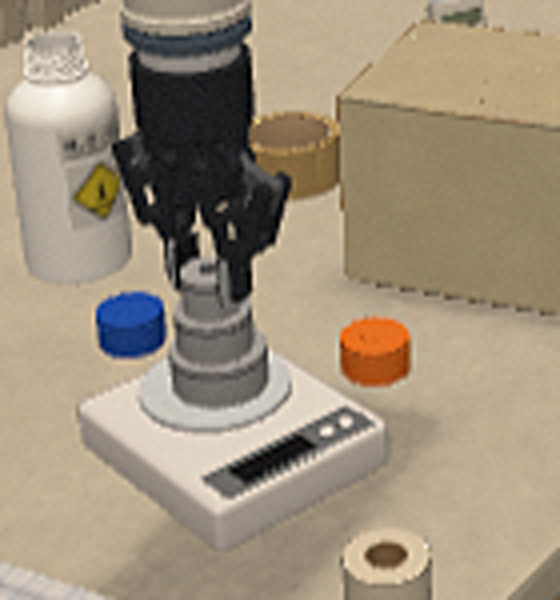

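```bash
python3 -m inch '[[0,0,-0.005,0,1],[0,0,-0.01,0,1],[0,0,-0.02,0,1],[0,0,-0.03,0,1],[0,0,-0.03,0,1],[0,0,-0.025,0,1],[0,0,-0.015,0,1],[-0.01,0.004,-0.005,0,1],[-0.02,0.007,0,0,1],[-0.03,0.01,0,0,1],[-0.033,0.0114,0,0,1],[-0.033,0.0114,0,0,1]]' && python3 -m inch '[[-0.033,0.0114,0,0,1],[-0.033,0.0114,0,0,1],[-0.033,0.0114,0,0,1],[-0.033,0.0114,0,0,1],[-0.033,0.0114,0,0,1],[-0.033,0.0114,0,0,1],[-0.033,0.0114,0,0,1],[-0.033,0.0114,0,0,1],[-0.033,0.0114,0,0,1],[-0.033,0.0114,0,0,1],[-0.033,0.0114,0,0,1],[-0.03,0.01,0,0,1]]' && python3 -m inch '[[-0.02,0.007,0,0,1],[-0.01,0.004,0.01,0,1],[-0.005,0.002,0.02,0,1],[0,0,0.03,0,1],[0,0,0.03,0,1],[0,0,0.03,0,1],[0,0,0.03,0,1],[0,0,0.03,0,1],[0,0,0.02,0,1],[0,0,0.02,0,1],[0,0,0,0,1],[0,0,0,0,1]]'
python3 - <<'E'
from h import *
st()
im,K,E=snap("top"); crop(im,130,190,50,45,12,"stack3")
E
```

```text
time_s: 14.02
tool_pos: [0.5109, 0.2177, 0.3373]
tool_rot: [-3.139, 0.001, 1.572]
ft_force: [0.3, -0.1, -1.8]
opening: 0.423
time_s: 15.02
tool_pos: [0.646, -0.1764, 0.3369]
tool_rot: [-3.138, -0.001, 1.57]
ft_force: [0.4, 0.4, -2.1]
opening: 0.419
time_s: 16.02
tool_pos: [0.6578, -0.2078, 0.116]
tool_rot: [-3.136, -0.002, 1.571]
ft_force: [-0.4, -0.4, -1.2]
opening: 0.422
t 16.02 pos [ 0.6578 -0.2078  0.116 ] rot [-3.1364 -0.002   1.5712] F [-0.4469 -0.3668 -1.2228] open 0.422
```

View pics/stack3.png

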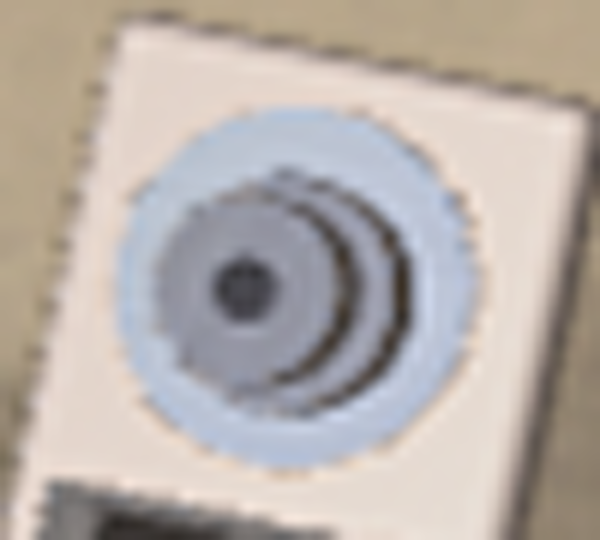

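```bash
python3 -m inch '[[-0.006,0.0025,0,0,1],[-0.006,0.0025,0.005,0,1],[0,0,0.006,0,1],[0,0,0.003,0,1],[0,0,0,0,1],[0,0,0,0,1],[0,0,0,0,1]]'; python3 -c "
from h import *
st()
im,K,E=snap('top')
print(onz(K,E,((244.5)/12-.5+130,(289.5)/12-.5+190),0.118))"
```

```text
time_s: 16.65
tool_pos: [0.6643, -0.2204, 0.1049]
tool_rot: [-3.141, -0.0, 1.571]
ft_force: [-1.2, 0.5, -1.9]
opening: 0.421
t 16.65 pos [ 0.6643 -0.2204  0.1049] rot [-3.1415 -0.0001  1.5709] F [-1.1849  0.4826 -1.9383] open 0.421
[0.4692 0.3448 0.118 ]
```

```bash
python3 -m inch '[[0,-0.0015,0.004,0,1],[0,0,0.004,0,1],[0,0,0.002,0,1],[0,0,0,0,1],[0,0,0,0,1]]' && python3 -m inch '[[0,0,0.002,0,1],[0,0,0.001,0,1],[0,0,0.001,0,1],[0,0,0,0,1],[0,0,0,0,1],[0,0,0,0,1]]'
```

```text
time_s: 17.12
tool_pos: [0.6626, -0.2204, 0.0944]
tool_rot: [-3.141, -0.0, 1.571]
ft_force: [0.5, -0.3, -2.0]
opening: 0.424
time_s: 17.62
tool_pos: [0.6628, -0.2205, 0.091]
tool_rot: [3.142, 0.0, 1.571]
ft_force: [0.0, 0.3, -1.9]
opening: 0.423
```

```bash
python3 -m inch '[[0,0,0.001,0,1],[0,0,0.0007,0,1],[0,0,0,0,1],[0,0,0,0,1],[0,0,0,0,1]]'
```

```text
time_s: 18.03
tool_pos: [0.6629, -0.2206, 0.0897]
tool_rot: [3.141, 0.0, 1.571]
ft_force: [-1.9, -0.3, 1.8]
opening: 0.42
```

```bash
python3 -m inch '[[0,0,-0.0003,0,0.45],[0,0,0,0,0.45],[0,0,0,0,0.4],[0,0,0,0,0.35],[0,0,0,0,0.3],[0,0,-0.01,0,0.2],[0,0,-0.02,0,0.1],[0,0,-0.03,0,0],[0,0,-0.04,0,0],[0,0,-0.04,0,0],[0,0,-0.04,0,0],[0,0,-0.04,0,0]]' && python3 -m inch '[[0.02,-0.007,-0.03,0,0],[0.038,-0.0131,0,0,0],[0.038,-0.0131,0,0,0],[0.038,-0.0131,0,0,0],[0.038,-0.0131,0,0,0],[0.038,-0.0131,0,0,0],[0.038,-0.0131,0,0,0],[0.038,-0.0131,0,0,0],[0.038,-0.0131,0,0,0],[0.038,-0.0131,0,0,0],[0.038,-0.0131,0,0,0],[0.038,-0.0131,0,0,0]]'
python3 - <<'E'
from h import *
st()
im,K,E=snap("top","t9"); crop(im,290,135,100,110,5,"n9")
E
```

```text
time_s: 19.03
tool_pos: [0.6623, -0.2203, 0.3126]
tool_rot: [3.141, 0.0, 1.571]
ft_force: [0.6, -0.4, 0.4]
opening: 0.996
time_s: 20.03
tool_pos: [0.5104, 0.2191, 0.3407]
tool_rot: [3.14, -0.001, 1.571]
ft_force: [1.5, 0.9, -0.6]
opening: 0.996
t 20.03 pos [0.5104 0.2191 0.3407] rot [ 3.1401 -0.0005  1.5707] F [ 1.4708  0.8799 -0.5717] open 0.996
```

View pics/n9.png

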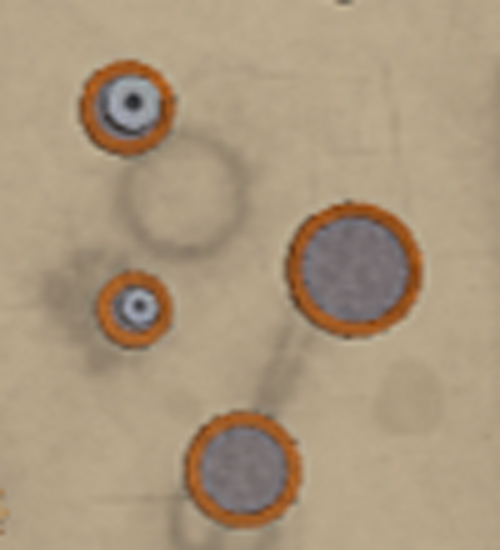

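```bash
python3 -m inch '[[0.035,-0.012,0,0,0],[0.035,-0.012,0,0,0],[0.03,-0.01,0,0,0],[0.018,-0.006,0.01,0,0],[0.005,-0.002,0.02,0,0],[0,0,0.03,0,0],[0,0,0.03,0,0],[0,0,0.03,0,0],[0,0,0.02,0,0],[0,0,0,0,0],[0,0,0,0,0]]'
python3 - <<'E'
from h import *
st()
s,K2,E2=snap("side"); crop(s,140,160,140,150,4,"s10")
E
```

```text
time_s: 21.0
tool_pos: [0.4694, 0.3401, 0.1992]
tool_rot: [-3.14, 0.001, 1.571]
ft_force: [0.5, 0.3, 1.3]
opening: 1.001
t 21.0 pos [0.4694 0.3401 0.1992] rot [-3.14    0.0011  1.5707] F [0.4517 0.2838 1.2538] open 1.001
```

View pics/s10.png

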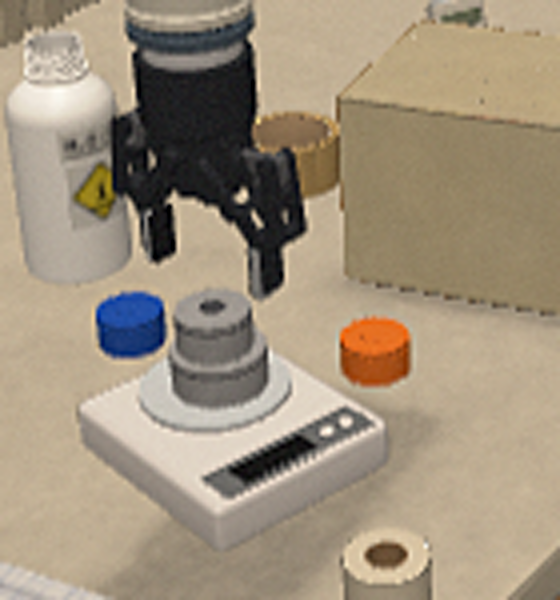

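```bash
python3 -m inch '[[0.003,-0.001,0.01,0,0],[0,0,0.01,0,0],[0,0,0.007,0,0],[0,0,0.003,0,0],[0,0,0.0,0,0],[0,0,0,0,0.2],[0,0,0,0,0.3],[0,0,0,0,0.5],[0,0,0,0,0.8],[0,0,0,0,1],[0,0,0,0,1],[0,0,0,0,1]]' 70
python3 - <<'E'
from h import *
st()
s,K2,E2=snap("side"); crop(s,140,160,140,150,4,"s11")
E
```

```text
time_s: 22.05
tool_pos: [0.4689, 0.3437, 0.1706]
tool_rot: [3.14, -0.001, 1.571]
ft_force: [-0.8, 0.2, 5.3]
opening: 0.581
t 22.05 pos [0.4689 0.3437 0.1706] rot [ 3.1402 -0.001   1.5708] F [-0.8314  0.1819  5.3322] open 0.581
```

View pics/s11.png

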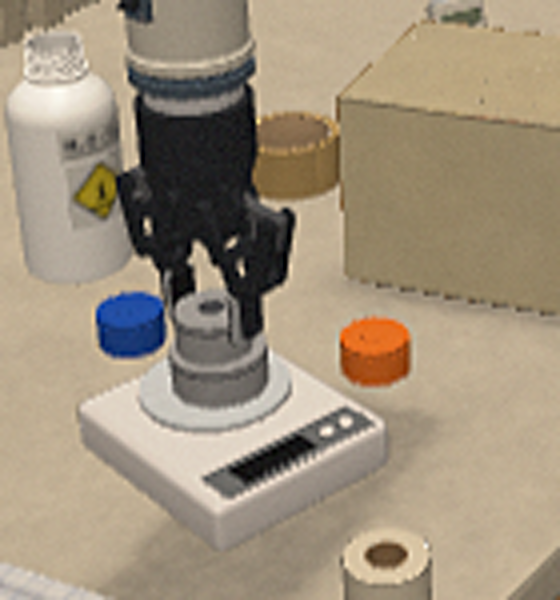

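```bash
python3 -m inch '[[0,0,-0.005,0,1],[0,0,-0.01,0,1],[0,0,-0.02,0,1],[0,0,-0.03,0,1],[0,0,-0.03,0,1],[0,0,-0.03,0,1],[0,0,-0.025,0,1],[0,0,-0.015,0,1],[-0.01,-0.001,-0.005,0,1],[-0.02,-0.002,0,0,1],[-0.03,-0.003,0,0,1],[-0.0344,-0.0035,0,0,1]]' && python3 -m inch '[[-0.0344,-0.0035,0,0,1],[-0.0344,-0.0035,0,0,1],[-0.0344,-0.0035,0,0,1],[-0.0344,-0.0035,0,0,1],[-0.0344,-0.0035,0,0,1],[-0.0344,-0.0035,0,0,1],[-0.0344,-0.0035,0,0,1],[-0.0344,-0.0035,0,0,1],[-0.0344,-0.0035,0,0,1],[-0.0344,-0.0035,0,0,1],[-0.0344,-0.0035,0,0,1],[-0.0344,-0.0035,0,0,1]]' && python3 -m inch '[[-0.0344,-0.0035,0,0,1],[-0.0344,-0.0035,0,0,1],[-0.03,-0.003,0,0,1],[-0.02,-0.002,0.01,0,1],[-0.01,-0.001,0.02,0,1],[0,0,0.03,0,1],[0,0,0.03,0,1],[0,0,0.03,0,1],[0,0,0.03,0,1],[0,0,0.03,0,1],[0,0,0.02,0,1],[0,0,0.02,0,1]]'
python3 - <<'E'
from h import *
st()
im,K,E=snap("top"); crop(im,130,190,50,45,12,"stack4")
E
```

```text
time_s: 23.1
tool_pos: [0.4586, 0.2483, 0.3376]
tool_rot: [-3.139, 0.001, 1.573]
ft_force: [1.1, -1.0, -4.4]
opening: 0.586
time_s: 24.1
tool_pos: [0.4159, -0.1655, 0.3382]
tool_rot: [-3.14, -0.001, 1.57]
ft_force: [0.5, -0.1, -3.7]
opening: 0.583
time_s: 25.1
tool_pos: [0.4024, -0.2917, 0.116]
tool_rot: [-3.138, -0.003, 1.571]
ft_force: [0.5, -1.0, -3.6]
opening: 0.583
t 25.1 pos [ 0.4024 -0.2917  0.116 ] rot [-3.1378 -0.0027  1.5705] F [ 0.4555 -0.985  -3.5804] open 0.583
```

View pics/stack4.png

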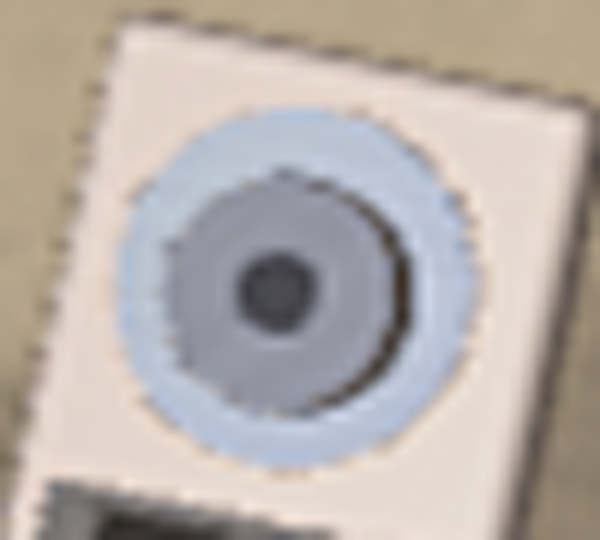

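```bash
python3 -m inch '[[0,0.0005,0.004,0,1],[0,0,0.004,0,1],[0,0,0.003,0,1],[0,0,0,0,1],[0,0,0,0,1],[0,0,0,0,1]]'; python3 -c "
from h import *
st()
im,K,E=snap('top')
print(onz(K,E,((277.5)/12-.5+130,(292.5)/12-.5+190),0.088))"
```

```text
time_s: 25.65
tool_pos: [0.405, -0.2928, 0.1096]
tool_rot: [3.14, 0.001, 1.571]
ft_force: [-0.5, 0.3, -4.3]
opening: 0.582
t 25.65 pos [ 0.405  -0.2928  0.1096] rot [3.1403 0.0011 1.5709] F [-0.5444  0.3358 -4.3377] open 0.582
[0.4695 0.3425 0.088 ]
```

```bash
python3 -m inch '[[0.0008,-0.001,0.004,0,1],[0,0,0.004,0,1],[0,0,0.003,0,1],[0,0,0.001,0,1],[0,0,0,0,1],[0,0,0,0,1]]' && python3 -m inch '[[0,0,0.002,0,1],[0,0,0.001,0,1],[0,0,0.001,0,1],[0,0,0,0,1],[0,0,0,0,1],[0,0,0,0,1]]'
```

```text
time_s: 26.2
tool_pos: [0.4036, -0.2916, 0.0963]
tool_rot: [-3.141, -0.0, 1.571]
ft_force: [0.2, -0.9, -3.3]
opening: 0.579
time_s: 26.7
tool_pos: [0.4037, -0.2917, 0.0925]
tool_rot: [3.142, 0.0, 1.571]
ft_force: [0.4, -0.3, -4.4]
opening: 0.582
```

```bash
python3 -m inch '[[0,0,0.001,0,1],[0,0,0.001,0,1],[0,0,0.0003,0,1],[0,0,0,0,1],[0,0,0,0,1],[0,0,0,0,1]]'
```

```text
time_s: 27.2
tool_pos: [0.4038, -0.2918, 0.0906]
tool_rot: [3.141, 0.0, 1.571]
ft_force: [-2.5, 1.6, 0.7]
opening: 0.586
```

```bash
python3 -m inch '[[0,0,-0.0003,0,0.35],[0,0,0,0,0.3],[0,0,0,0,0.25],[0,0,0,0,0.2],[0,0,0,0,0.15],[0,0,-0.01,0,0.1],[0,0,-0.02,0,0],[0,0,-0.03,0,0],[0,0,-0.04,0,0],[0,0,-0.04,0,0],[0,0,-0.04,0,0],[0,0,-0.04,0,0]]' && python3 -m inch '[[0.02,0.002,-0.03,0,0],[0.04,0.004,0,0,0],[0.04,0.004,0,0,0],[0.04,0.004,0,0,0],[0.04,0.004,0,0,0],[0.04,0.004,0,0,0],[0.04,0.004,0,0,0],[0.04,0.004,0,0,0],[0.04,0.004,0,0,0],[0.04,0.004,0,0,0],[0.04,0.004,0,0,0],[0.04,0.004,0,0,0]]'&& python3 -m inch '[[0.04,0.004,0,0,0],[0.04,0.004,0,0,0],[0.04,0.004,0,0,0],[0.03,0.004,0,0,0],[0.02,0.003,0,0,0],[0,0,0.02,0,0],[0,0,0.03,0,0],[0,0,0.03,0,0],[0,0,0.03,0,0],[0,0,0.02,0,0],[0,0,0,0,0],[0,0,0,0,0]]'
python3 - <<'E'
from h import *
st()
im,K,E=snap("top","t12"); crop(im,290,135,100,110,5,"n12")
s,K2,E2=snap("side"); crop(s,140,160,140,150,4,"s12")
E
```

```text
time_s: 28.2
tool_pos: [0.4033, -0.2914, 0.3134]
tool_rot: [3.141, 0.001, 1.571]
ft_force: [0.8, -0.9, -0.4]
opening: 1.001
time_s: 29.2
tool_pos: [0.4491, 0.1704, 0.3417]
tool_rot: [3.14, -0.0, 1.571]
ft_force: [0.1, -1.2, 0.5]
opening: 1.001
time_s: 30.2
tool_pos: [0.4683, 0.3381, 0.2102]
tool_rot: [-3.14, 0.001, 1.571]
ft_force: [0.2, 0.9, 1.6]
opening: 1.002
t 30.2 pos [0.4683 0.3381 0.2102] rot [-3.1399  0.0011  1.5709] F [0.2456 0.8589 1.6358] open 1.002
```

View pics/n12.png

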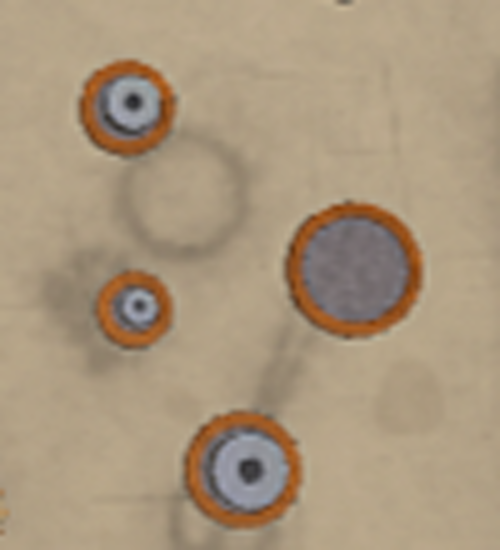

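View pics/s12.png

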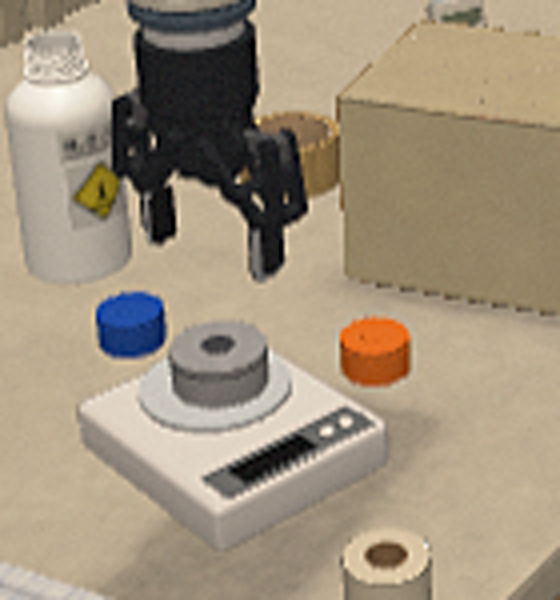

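Run:
```python
from h import *
im,K,E=snap("side")
f=lambda p:((proj(K,E,p)+.5-[140,160])*4-.5).round(1)
for n,p,o in (("24",(.4718,.3432,.178),(207,226)),("38",(.4683,.3466,.148),(210,268)),("52",(.4692,.3448,.118),(212,307)),("66",(.4695,.3425,.088),(218,345))): print(n,f(p),o)
crop(im,165,215,60,60,10,"s13")
```

```text
24 [201.2 222.3] (207, 226)
38 [205.2 266.2] (210, 268)
52 [209.5 304.3] (212, 307)
66 [214.9 341.4] (218, 345)
```

View pics/s13.png

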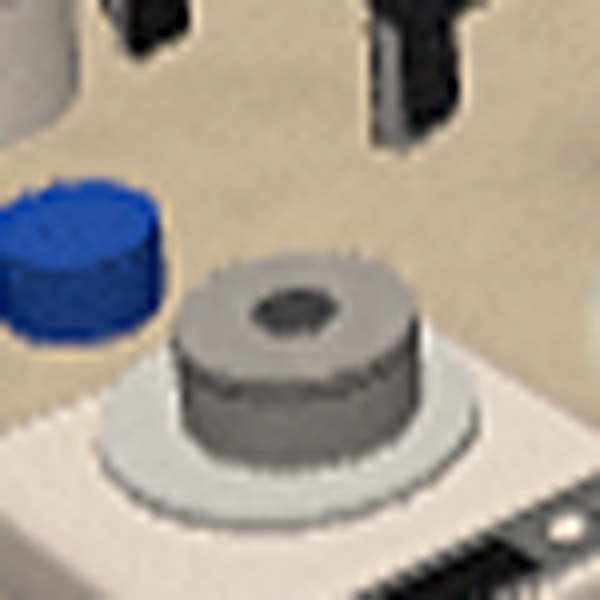

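```bash
python3 -m inch '[[0.002,0,0.015,0,0],[0,0,0.02,0,0],[0,0,0.015,0,0],[0,0,0.01,0,0],[0,0,0,0,0],[0,0,0,0,0],[0,0,0,0,0]]'
python3 - <<'E'
from h import *
st()
im,K,E=snap("side"); crop(im,140,160,140,150,4,"s14")
E
```

```text
time_s: 30.93
tool_pos: [0.4693, 0.3407, 0.1524]
tool_rot: [3.139, -0.001, 1.571]
ft_force: [0.1, 0.9, 0.0]
opening: 0.996
t 30.93 pos [0.4693 0.3407 0.1524] rot [ 3.1393 -0.0015  1.5707] F [0.0859 0.9276 0.0015] open 0.996
```

View pics/s14.png

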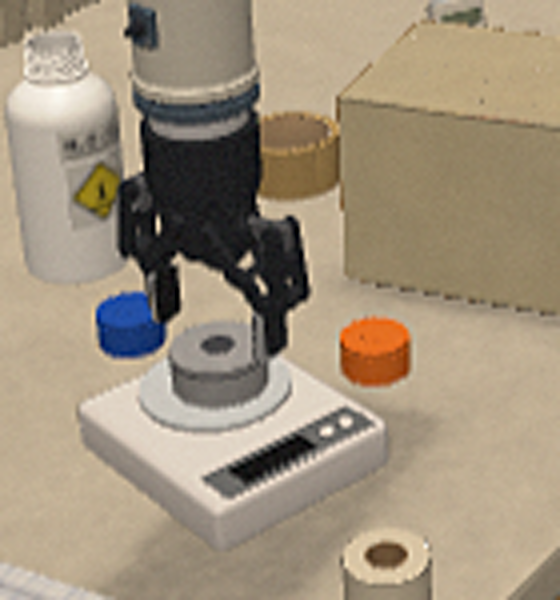

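```bash
python3 -m inch '[[0,-0.0005,0.006,0,0],[0,0,0.006,0,0],[0,0,0.004,0,0],[0,0,0.002,0,0],[0,0,0.0,0,0],[0,0,0.0,0,0]]' && python3 -m inch '[[0,0,0,0,0.1],[0,0,0,0,0.2],[0,0,0,0,0.3],[0,0,0,0,0.5],[0,0,0,0,0.8],[0,0,0,0,1],[0,0,0,0,1],[0,0,0,0,1]]' 90
python3 - <<'E'
from h import *
st()
im,K,E=snap("side"); crop(im,140,160,140,150,4,"s15")
E
```

```text
time_s: 31.48
tool_pos: [0.4681, 0.3402, 0.1321]
tool_rot: [-3.141, 0.0, 1.571]
ft_force: [0.6, 0.0, -0.0]
opening: 1.003
time_s: 32.15
tool_pos: [0.4686, 0.3405, 0.1337]
tool_rot: [3.14, -0.001, 1.571]
ft_force: [-1.3, -0.1, 5.7]
opening: 0.746
t 32.15 pos [0.4686 0.3405 0.1337] rot [ 3.1399 -0.0009  1.5707] F [-1.2697 -0.1187  5.6888] open 0.746
```

View pics/s15.png

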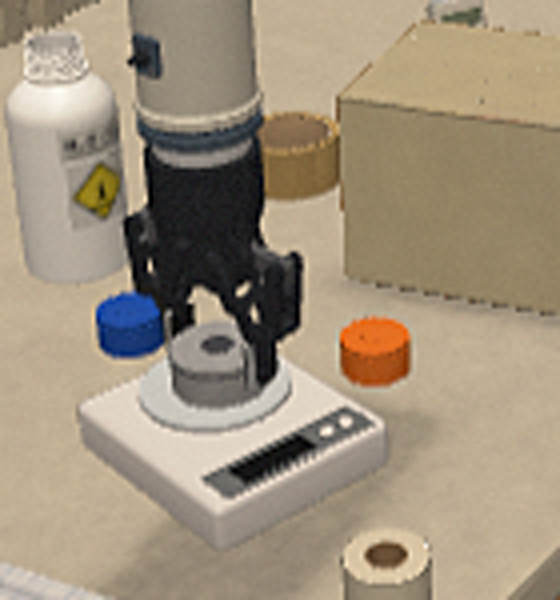

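Run:
```python
from h import *
im,K,E=snap("side")
f=lambda p:((proj(K,E,p)+.5-[165,215])*10-.5).round(0)
for z in (.058,.063,.066,.070): print(z,"pad face",f((.4355,.3515,z)),f((.4355,.3295,z)),"back",f((.421,.3515,z)))
crop(im,165,215,60,60,10,"s16")
```

```text
0.058 pad face [369. 452.] [423. 415.] back [411. 469.]
0.063 pad face [368. 437.] [422. 399.] back [410. 453.]
0.066 pad face [367. 427.] [421. 389.] back [409. 443.]
0.07 pad face [366. 414.] [420. 377.] back [408. 431.]
```

View pics/s16.png

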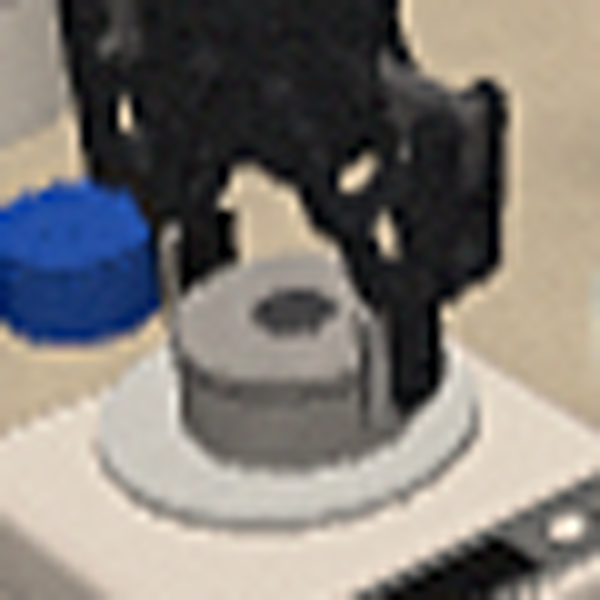

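```bash
python3 -m inch '[[0,0,-0.005,0,1],[0,0,-0.01,0,1],[0,0,-0.02,0,1],[0,0,-0.03,0,1],[0,0,-0.03,0,1],[0,0,-0.03,0,1],[0,0,-0.03,0,1],[0,0,-0.025,0,1],[0,0,-0.015,0,1],[-0.01,0.001,-0.005,0,1],[-0.02,0.002,0,0,1],[-0.03,0.003,0,0,1]]' && python3 -m inch '[[-0.033,0.0035,0,0,1],[-0.033,0.0035,0,0,1],[-0.033,0.0035,0,0,1],[-0.033,0.0035,0,0,1],[-0.033,0.0035,0,0,1],[-0.033,0.0035,0,0,1],[-0.033,0.0035,0,0,1],[-0.033,0.0035,0,0,1],[-0.033,0.0035,0,0,1],[-0.033,0.0035,0,0,1],[-0.033,0.0035,0,0,1],[-0.033,0.0035,0,0,1]]'
python3 - <<'E'
from h import *
st()
im,K,E=snap("top","t17")
print([onz(K,E,p,0)[:2] for p in ((393,150),(397,250),(393,200))])
im,K,E=snap("side","s17")
E
```

```text
time_s: 33.25
tool_pos: [0.4737, 0.2807, 0.3309]
tool_rot: [-3.139, 0.0, 1.574]
ft_force: [0.6, -0.5, -7.3]
opening: 0.745
time_s: 34.25
tool_pos: [0.5153, -0.1177, 0.3306]
tool_rot: [-3.138, -0.001, 1.57]
ft_force: [0.6, 0.0, -6.9]
opening: 0.742
t 34.25 pos [ 0.5153 -0.1177  0.3306] rot [-3.1382 -0.0008  1.5704] F [ 0.5579  0.029  -6.862 ] open 0.742
[array([ 0.6807, -0.5018]), array([ 0.3241, -0.4971]), array([ 0.5009, -0.4923])]
```

View pics/t17.png

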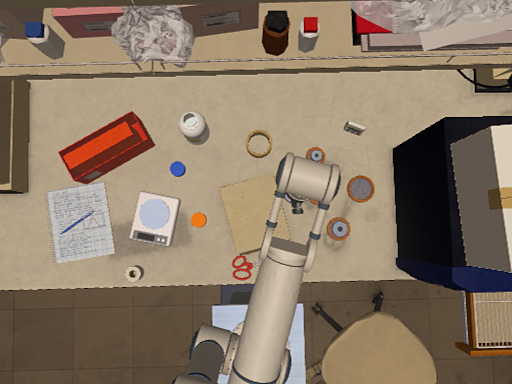

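View pics/s17.png

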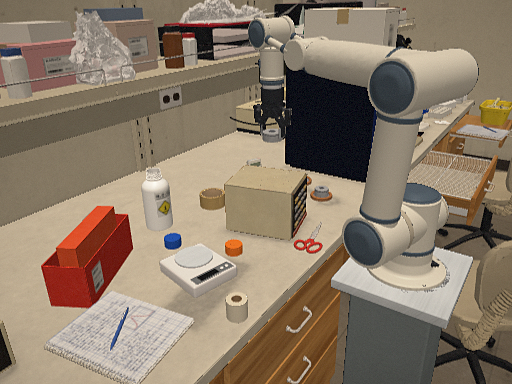

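```bash
python3 -m inch '[[-0.033,0.003,0,0,1],[-0.033,0.003,0,0,1],[-0.033,0.003,0,0,1],[-0.033,0.003,0,0,1],[-0.033,0.003,0,0,1],[-0.033,0.003,0,0,1],[-0.03,0.003,0,0,1],[-0.02,0.003,0.0,0,1],[-0.01,0.002,0.01,0,1],[-0.003,0,0.02,0,1],[0,0,0.02,0,1],[0,0,0.01,0,1]]'
python3 - <<'E'
from h import *
st()
im,K,E=snap("top","t18")
im,K,E=snap("side"); crop(im,240,60,160,150,4,"s18")
E
```

```text
time_s: 35.35
tool_pos: [0.5414, -0.3758, 0.2669]
tool_rot: [-3.136, -0.005, 1.571]
ft_force: [-0.4, -0.1, -7.9]
opening: 0.743
t 35.35 pos [ 0.5414 -0.3758  0.2669] rot [-3.1358 -0.005   1.5709] F [-0.429  -0.0786 -7.9002] open 0.743
```

View pics/t18.png

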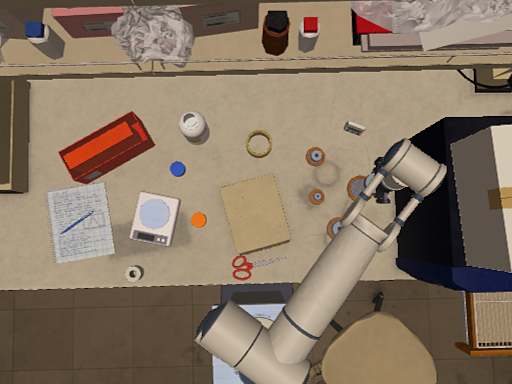

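View pics/s18.png

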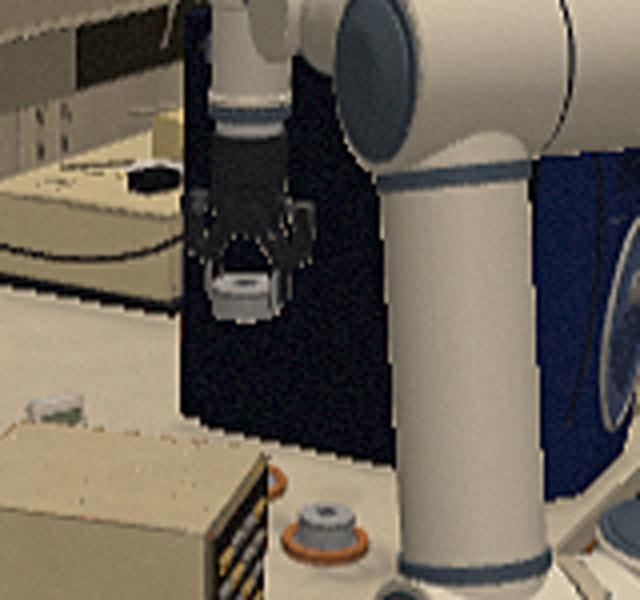

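```bash
python3 -m inch '[[-0.001,0.0005,0.01,0,1],[0,0,0.02,0,1],[0,0,0.025,0,1],[0,0,0.025,0,1],[0,0,0.02,0,1],[0,0,0.015,0,1],[0,0,0.01,0,1],[0,0,0.005,0,1],[0,0,0,0,1],[0,0,0,0,1],[0,0,0,0,1]]'
python3 - <<'E'
from h import *
st()
im,K,E=snap("side"); crop(im,240,60,160,150,4,"s19")
E
```

```text
time_s: 36.37
tool_pos: [0.5433, -0.3781, 0.1446]
tool_rot: [3.139, 0.002, 1.571]
ft_force: [-1.1, 0.3, -6.6]
opening: 0.743
t 36.37 pos [ 0.5433 -0.3781  0.1446] rot [3.139  0.002  1.5709] F [-1.0839  0.3058 -6.5843] open 0.743
```

View pics/s19.png

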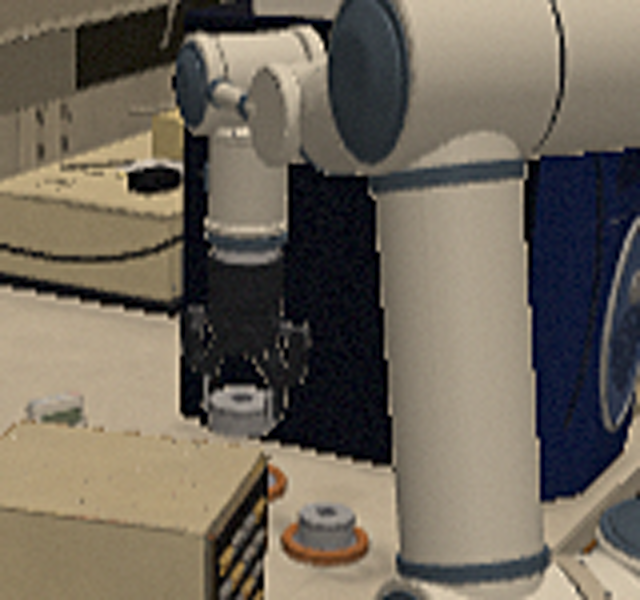

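```bash
python3 -m inch '[[0.0008,0,0.008,0,1],[0,0,0.012,0,1],[0,0,0.012,0,1],[0,0,0.008,0,1],[0,0,0.004,0,1],[0,0,0,0,1],[0,0,0,0,1],[0,0,0,0,1],[0,0,0,0,1]]'; python3 -c "
from h import *
st()"
```

```text
time_s: 37.17
tool_pos: [0.543, -0.3772, 0.0995]
tool_rot: [3.14, 0.001, 1.571]
ft_force: [0.4, 0.1, -6.6]
opening: 0.742
t 37.17 pos [ 0.543  -0.3772  0.0995] rot [3.1403 0.001  1.5708] F [ 0.4259  0.1012 -6.5915] open 0.742
```

```bash
python3 -m inch '[[0,0,0.004,0,1],[0,0,0.003,0,1],[0,0,0.002,0,1],[0,0,0,0,1],[0,0,0,0,1],[0,0,0,0,1]]' && python3 -m inch '[[0,0,0.002,0,1],[0,0,0.001,0,1],[0,0,0.001,0,1],[0,0,0,0,1],[0,0,0,0,1],[0,0,0,0,1]]'
```

```text
time_s: 37.67
tool_pos: [0.5427, -0.3769, 0.0895]
tool_rot: [-3.142, 0.0, 1.571]
ft_force: [0.0, -0.4, -7.0]
opening: 0.742
time_s: 38.17
tool_pos: [0.5427, -0.3769, 0.0855]
tool_rot: [3.142, 0.0, 1.571]
ft_force: [-1.3, 0.4, -7.3]
opening: 0.742
```

```bash
python3 -m inch '[[0,0,0.001,0,1],[0,0,0.0008,0,1],[0,0,0.0004,0,1],[0,0,0,0,1],[0,0,0,0,1],[0,0,0,0,1]]'
```

```text
time_s: 38.67
tool_pos: [0.5428, -0.377, 0.0838]
tool_rot: [3.141, 0.0, 1.571]
ft_force: [-1.8, 1.0, -3.2]
opening: 0.744
```

```bash
python3 -m inch '[[0,0,0.0004,0,1],[0,0,0,0,1],[0,0,0,0,0.2],[0,0,0,0,0.15],[0,0,0,0,0.1],[0,0,0,0,0.05],[0,0,0,0,0],[0,0,0,0,0],[0,0,0,0,0]]' && python3 -m inch '[[0,0,-0.005,0,0],[0,0,-0.01,0,0],[0,0,-0.02,0,0],[0,0,-0.03,0,0],[0,0,-0.04,0,0],[0,0,-0.04,0,0],[0,0,-0.04,0,0],[0.01,0,-0.03,0,0],[0.03,0,0,0,0],[0.04,0,0,0,0],[0.04,0,0,0,0],[0.04,0,0,0,0]]' && python3 -m inch '[[0.04,0,0,0,0],[0.04,0,0,0,0],[0.04,0,0,0,0],[0.04,0,0,0,0],[0.04,0,0,0,0],[0.04,0,0,0,0],[0.03,0,0,0,0],[0.02,0,0,0,0],[0,0,0,0,0],[0,0,0,0,0]]'
python3 - <<'E'
from h import *
st()
im,K,E=snap("top","t20"); crop(im,290,135,100,110,5,"n20")
im,K,E=snap("side"); crop(im,240,120,160,100,4,"s20")
E
```

```text
time_s: 39.42
tool_pos: [0.5427, -0.3769, 0.083]
tool_rot: [3.141, 0.0, 1.571]
ft_force: [-0.1, 0.8, 0.1]
opening: 0.997
time_s: 40.42
tool_pos: [0.5422, -0.2156, 0.2993]
tool_rot: [3.14, 0.001, 1.57]
ft_force: [0.7, 1.5, 0.6]
opening: 0.998
time_s: 41.25
tool_pos: [0.5425, 0.074, 0.299]
tool_rot: [3.14, 0.0, 1.573]
ft_force: [0.7, -0.3, 0.2]
opening: 0.999
t 41.25 pos [0.5425 0.074  0.299 ] rot [3.1403 0.0003 1.5732] F [ 0.6768 -0.3361  0.2424] open 0.999
```

View pics/n20.png

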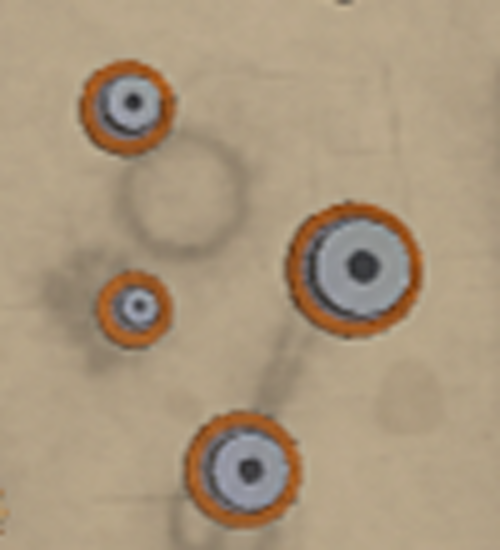

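View pics/s20.png

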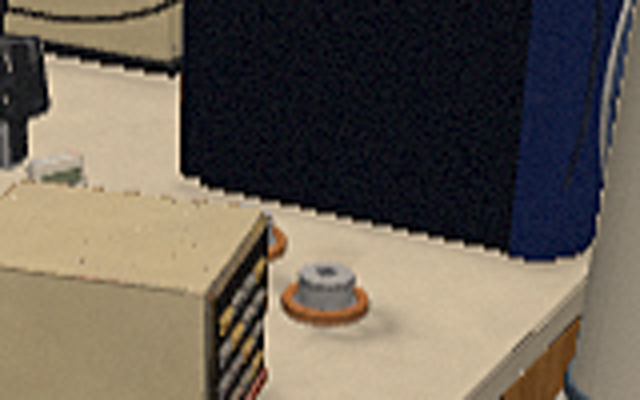

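Run:
```python
from h import *
im,K,E=snap("top")
g=cv2.cvtColor(im,cv2.COLOR_BGR2GRAY).astype(float)
N={24:(.5199,-.2185),38:(.6636,-.2191),52:(.4048,-.2906),66:(.5441,-.3752)}
for n,(px,py) in {66:(363,266),52:(251,470),38:(134,102),24:(139,306)}.items():
    u,v=(px+.5)/5-.5+290,(py+.5)/5-.5+135
    a,b=int(round(u)),int(round(v)); k=3 if n>30 else 2
    P=g[b-k:b+k+1,a-k:a+k+1]; w=np.clip(115-P,0,None); yy,xx=np.mgrid[b-k:b+k+1,a-k:a+k+1]
    u2,v2=(w*xx).sum()/w.sum(),(w*yy).sum()/w.sum()
    p=onz(K,E,(u2,v2),.038)[:2]; print(n,(u2.round(2),v2.round(2)),p,"off mm",(p-N[n])*1e3,"via 43:",(onz(K,E,(u2,v2),.043)[:2]-N[n])*1e3)
```

```text
66 (np.float64(362.13), np.float64(187.78)) [ 0.5438 -0.3753] off mm [-0.2845 -0.0585] via 43: [-0.7417  1.1615]
52 (np.float64(339.6), np.float64(228.55)) [ 0.4045 -0.2909] off mm [-0.2738 -0.2904] via 43: [-0.2823  0.6578]
38 (np.float64(316.18), np.float64(154.93)) [ 0.6634 -0.2197] off mm [-0.1914 -0.635 ] via 43: [-1.0338  0.0839]
24 (np.float64(317.25), np.float64(195.75)) [ 0.52   -0.2181] off mm [0.1397 0.4254] via 43: [-0.2409  1.139 ]
```

All four weights are within 1 mm of their recess centres. The TCP heights at contact matched the recess floors, and the arm is clear, so I'm handing in.

```bash
python3 -c "
from rig import r
print(r.hand_in())"
```

```text
the job is handed in; nothing more can be done
None
```

I moved all four check weights one at a time, smallest first, from the balance pan into the nests of their own size. I then drew the arm clear and handed in at about 41 s of the 141 s allowed.

- **Position:** in the last top view, each weight's centre dot sits within about 0.7 mm of its recess centre (66: 0.3 mm, 52: 0.4 mm, 38: 0.7 mm, 24: 0.5 mm).
- **Seating:** every weight passed the rim height without contact and met resistance only at the expected floor height. For the 66 mm weight the load only eased off rather than reversing before I released it; the force then read zero.
- **Upright:** the last top view shows all four standing upright. In the side view the cabinet hides most of the nests; of the weights, only the 52 mm one is clearly visible, and it is upright.
- **Disagreement:** the side camera put the weights on the pan about 2 to 4 mm from where the top camera did. I used the top camera throughout with a small correction to the tool position, and the placings agreed with it.
- **Left alone:** I did not touch the blue or orange look-alikes.

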